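# Lean a fallen squeeze bottle in under the fascia and stand it up in its bay

### The arm

A 6-joint arm with a two-finger parallel gripper is mounted at the origin on a cart in front of the work surface, level with it; the furniture and walls round the work are solid. World frame = base frame: x ahead of the robot, y to its left, z up, the work surface at z = 0. Lengths are in mm, angles in rad, forces in N, time in s.
With the tool pointing down it reaches from about 250 to 800 mm from the base axis. Payload 8.5 kg.
Tool frame: the origin (TCP) lies midway between the tips of the shut fingers; the grasp point (between the pads) lies 19 mm behind it (manip.tcp_to_grasp is the distance from the TCP to the grasp point, in mm); y points along the fingers, z is the direction in which the jaws open and shut, and the axes are right-handed (so a half turn about y gives the same grasp; the last joint's range is limited). The gripper opens to 85 mm and grips with 20 to 120 N. Pads are 22 mm wide; open, the fingers measure 114 mm over their backs; the gripper's body (76 mm by 85 mm) begins 54 mm behind the grasp point. The pads swing forward as they close: fully open they stand 13 mm farther back than shut.
Start: joints at [-1.264, 0.238, -0.013, 1.319, 0, 1.571], TCP at [158.54, -500.444, 231.276] pointing down, gripper open.
Joint ranges: [-2.66, 2.66], [-1.03, 1.9], [-1.14, 1.46], [-1.82, 2.27], [-1.45, 1.34], [-3.14, 3.14]. Speed limits (rad/s): [2.22, 2.22, 2.79, 3.14, 3.14, 3.14].

### API

Orientations are given as a rotation vector (axis times angle).
In Python, from cell import manip, cams, close_job, outline_of, landmark_of gives the robot as it stands. Calls block until the motion is done:
- manip.move_to(position, orientation): joint-space move of the TCP to a pose.
- manip.servo_line(position, rotation=None, velocity=150, threshold=None): straight line of the TCP; rotation=None keeps the orientation; velocity is the mean speed in mm/s. With threshold (N) it stops when the force on the tool has changed by that much, and returns True; else False.
- manip.set_joints(angles): joint-space move.
- manip.open_gripper() and manip.gripper_close(effort=None): open the fingers fully, or close them until they stop; effort is the grip in N (None keeps the last).
- manip.dwell(seconds).
- manip.inverse_kinematics(position, orientation): joint angles nearest the present ones, or None.
- manip.state(): the state.
- cams.camera(name): name is "side" or "top"; returns a dict with "img" (420x560x3 uint8, red, green, blue), "fx", "fy", "cx", "cy" (pixels), "world_to_cam" (4x4, takes a point from world to camera coordinates). Camera axes: x right, y up, looking along -z (the intrinsics and any distortion apply to the point x, -y, -z); pixel columns grow to the right and rows downward; lengths in mm; the calibration is good to about 2 mm. A picture is of the moment at which its call begins. There is no depth.
A pose or a line that the arm cannot do raises manip.MotionError and nothing moves.
- close_job(): hands the job in, once; it reports no verdict.
Trained networks look in a picture, given as the dict that the camera call returned (one of the last four; its "shot" number tells which), for a name from the list of things; names that differ only in an ending like _2 or _b are one class to them, and where a whole thing is asked for, a point or a joint stands for the part that bears it (a point fixed in the world has none). Each returns a list of dicts, best first, with "confidence" (0 to 1); they miss things now and then, are a little off and sometimes report something else, mostly with a low value. They report only what shows in the picture. A call takes as long as a camera call.
- outline_of(label, picture): "mask" (420x560 bool, what is visible of it) and "rect" ([centre column, centre row, width, height] in pixels, round what is visible of it).
- landmark_of(label, picture): "uv" ([column, row] in pixels: a listed point, or the origin of a listed thing).
The state is a dict: "time_s": time; "joint_positions": joint angles; "qd": joint speeds; "joint_efforts": joint torques, N m; "ee_pos": TCP position; "tool_rot": TCP orientation; "wrist_force": force on the tool from outside, world axes, zero at the start; "torque": the same for the moment, N m; "finger_gap": opening from 0.0 (shut) to 1.0 (fully open).
Only numpy, scipy, OpenCV 4.12 (cv2) and the standard library are available. Lean on these libraries where they do the work, as an engineer would, in place of code of your own. Each camera call takes 0.05 s, during which the arm holds its last target.

### The job

Put the squeeze bottle that lies in the drying rest away in the empty bay of the grey bottle housing, on the housing's right as you face its open front. Standing, it is taller than the opening: so put it in tilted, spout first under the front fascia, then bring its foot in until it stands upright on the bench, all of it inside the bay, and let go. Leave the jar in the other bay, the dish and the vial where they are.

Things in the scene. Friction and masses are not known exactly. Their poses are not given: they have to be found in the camera images.
- bottle_mid (a point): Half-way along the axis (103 mm from the foot's underside) of the loose squeeze bottle, which starts lying on its side in the drying rest, its axis 33 mm above the bench. Cylindrical body 60 mm in diameter up to a shoulder 145 mm from the underside, neck 36 mm wide up to 162 mm, spout 20 mm wide up to 206 mm. Rigid, mass 0.11 to 0.23 kg. z axis: from foot to spout; x and y are of no account.
- bottle_tip (a point): The tip of the bottle's spout, on its axis, 206 mm from the foot's underside. Axes as bottle_mid. With the spout resting on the back panel and the bottle leaning less than about 45 degrees from upright, it stays leaning when released and its foot slides in when pushed low down; leaning flatter it may jam.
- bay (a point): Point on the bench, mid-width of the empty bay, in the plane of the fascia's inner face. x axis (level): straight into the bay; y: to the left as seen facing its open front; z up. From here the back panel's inner face is at x = +62 mm, the bay's side walls at y = -46.5 and +46.5 mm, the roof's underside at z = 230 mm. The side walls begin at x = -6 mm. The other bay's middle is at y = +99 mm.
- lintel (a point): Middle of the lower edge of the fascia plate over the empty bay, 172 mm above the bench: the front is open below it. The fascia (6 mm thick) closes the front from here up to the roof. Axes as bay. The housing is a fixed two-bay box of grey sheet panels 6 mm thick, 204 mm wide and 236 mm high over all, with no bottom: the flat bench is its floor.
- jar_mid (a point): Centre of a loose screw-lid jar, 66 mm in diameter, 62 mm high, standing in the other bay. To be left alone.
- dish_mid (a point): Centre of a loose shallow round dish, 69 mm in diameter, 15 mm high, on the bench on the left. To be left alone.
- vial_mid (a point): Centre of a small loose vial with a black cap, 22 mm in diameter, 48 mm high, on the bench beyond the dish. To be left alone.
- rest_mid (a point): Middle of the drying rest, a fixed low wire cradle: two parallel round steel rails 10 mm thick, 130 mm long, 44 mm apart between centres, tops 10.5 mm above the bench; this point is between the rails at their mid-height (5.5 mm). x axis: along the rails. The bottle's body starts on the rails, its middle (72 mm from the foot) above this point, spout towards +x.

How it is judged:
By the outcome, as a careful person would: the job done as asked, in the order asked, and still so for the second after the job is handed in, with the robot touching nothing.
It also fails if it takes over 58 s, if anything falls off the work surface, if the arm or the gripper's body presses on something with over 40 N, if the wrist force passes 120 N, or if a joint passes its speed limit or range.

## Working session

There is one attempt and no reset: what is moved stays moved. The work goes in short steps, each a Python script; the robot and the scene stay as the last script left them, time stands still between calls to the robot, and variables do not carry over. Pictures are saved under pics/ and viewed, and the job is handed in when it is done.

```bash
ls; mkdir -p pics; python3 - <<'E'
from cell import manip, cams, outline_of, landmark_of
import cv2, numpy as np
for n in ["side","top"]:
    p=cams.camera(n); print(n,[p[k] for k in ("fx","fy","cx","cy")],[k for k in p]); print(np.round(p["world_to_cam"],3).tolist())
    cv2.imwrite(f"pics/a_{n}.png",p["img"][:,:,::-1])
    for l in ["bottle_mid","bottle_tip","bay","lintel","rest_mid","jar_mid","dish_mid","vial_mid"]:
        r=landmark_of(l,p); print(l,[(np.round(d["uv"],1).tolist(),round(d["confidence"],2)) for d in r[:2]])
s=manip.state();print(s["time_s"],s["ee_pos"],s["tool_rot"],s["wrist_force"])
E
```

```text
pics
side [533.8923663802279, 533.8923663802279, 282.9144701412883, 211.549536034777] ['img', 'fx', 'fy', 'cx', 'cy', 'world_to_cam', 'shot']
[[-0.817, -0.576, 0.008, 563.877], [0.237, -0.323, 0.916, -131.466], [-0.525, 0.751, 0.401, -1217.257], [0.0, 0.0, 0.0, 1.0]]
bottle_mid [([338.1, 237.0], 0.64), ([327.4, 248.7], 0.56)]
bottle_tip [([360.7, 226.0], 0.86)]
bay [([271.1, 244.5], 0.97)]
lintel [([267.3, 180.8], 0.91)]
rest_mid [([326.3, 249.6], 0.69)]
jar_mid [([225.9, 238.6], 0.95), ([182.4, 265.9], 0.28)]
dish_mid [([215.3, 286.7], 0.86)]
vial_mid [([184.1, 268.1], 0.76)]
top [388.22196489598184, 388.22196489598184, 275.03078033615185, 197.5109296690861] ['img', 'fx', 'fy', 'cx', 'cy', 'world_to_cam', 'shot']
[[-0.029, -1.0, -0.011, 311.548], [0.996, -0.03, 0.082, -506.311], [-0.082, -0.008, 0.997, -933.392], [0.0, 0.0, 0.0, 1.0]]
bottle_mid [([329.1, 236.5], 0.68)]
bottle_tip [([371.0, 240.5], 0.67), ([259.6, 152.2], 0.41)]
bay []
lintel [([296.6, 170.8], 0.74)]
rest_mid []
jar_mid [([260.9, 151.0], 0.5)]
dish_mid [([204.1, 191.2], 0.61)]
vial_mid [([199.2, 159.5], 0.51)]
0.9 [ 158.52582211 -500.45201174  231.29134751] [-0.31790823  2.0561469  -2.0560709 ] [ 0.6213575  -0.10206994  0.34863571]
```

View pics/a_side.png

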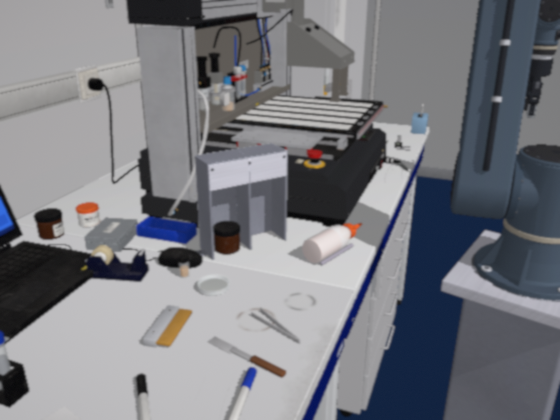

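View pics/a_top.png

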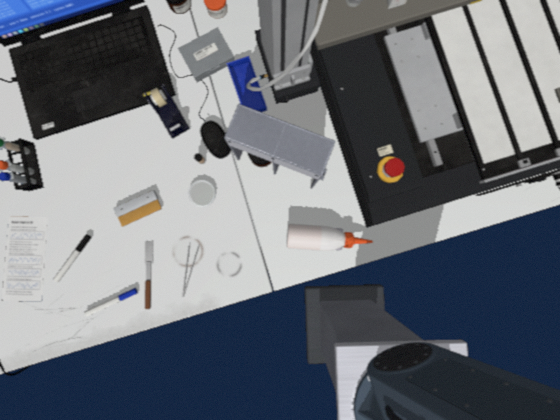

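The side view shows the housing with its open front towards the camera and robot, and the empty bay on the right (about 270,240). The jar is in the left bay at (227,238). The bottle lies in the rest at (305–360, 225–262), spout to the right. The top view shows the housing roof at (225–335, 105–185) and the bottle at (288–372, 238).

```bash
cat > h.py <<'E'
import numpy as np, cv2
from cell import manip, cams, outline_of, landmark_of
from scipy.optimize import least_squares
from scipy.spatial.transform import Rotation as R
def proj(p,X):
    c=(p["world_to_cam"]@np.append(X,1))[:3]; return np.array([p["fx"]*c[0]/-c[2]+p["cx"], p["cy"]+p["fy"]*(-c[1])/-c[2]*1.0])
def ray(p,uv):
    T=p["world_to_cam"]; d=np.array([(uv[0]-p["cx"])/p["fx"],-(uv[1]-p["cy"])/p["fy"],-1]); Rm=T[:3,:3]
    return -Rm.T@T[:3,3], Rm.T@d
def onz(p,uv,z):
    o,d=ray(p,uv); return o+d*(z-o[2])/d[2]
def save(n,name,crop=None,sc=1):
    p=cams.camera(n); im=p["img"][:,:,::-1].copy()
    if crop: a,b,c,d=crop; im=im[b:d,a:c]
    im=cv2.resize(im,None,fx=sc,fy=sc,interpolation=cv2.INTER_CUBIC)
    cv2.imwrite(f"pics/{name}.png",im); return p
E
python3 - <<'E'
from h import *
np.set_printoptions(precision=1,suppress=True)
s=save("side","b_side",(180,130,380,280),4); t=save("top","b_top",(200,90,400,270),4)
hs=dict(bottle_mid=33,bottle_tip=33,bay=0,lintel=172,rest_mid=5.5,jar_mid=31,dish_mid=7.5,vial_mid=24)
for n,p in (("s",s),("t",t)):
    for l,z in hs.items():
        for d in landmark_of(l,p)[:1]: print(n,l,onz(p,d["uv"],z),round(d["confidence"],2))
for n,p in (("s",s),("t",t)):
    r=outline_of("bottle_mid",p)
    if r:
        m=r[0]["mask"]; print(n,r[0]["confidence"],m.sum()); np.save(f"mask_{n}.npy",m)
E
```

```text
s bottle_mid [411. 164.  33.] 0.83
s bottle_tip [402.3  72.4  33. ] 0.91
s bay [548.8 258.7   0. ] 0.73
s lintel [549.2 248.1 172. ] 0.55
s rest_mid [415.4 206.8   5.5] 0.55
s jar_mid [621.9 331.4  31. ] 0.81
s dish_mid [521.9 487.3   7.5] 0.72
s vial_mid [608.2 485.   24. ] 0.72
t bottle_mid [412.5 167.8  33. ] 0.79
t bottle_tip [404.1  65.4  33. ] 0.66
t bay [561.  252.8   0. ] 0.94
t lintel [559.8 251.7 172. ] 0.83
t jar_mid [628.8 325.3  31. ] 0.43
t dish_mid [535.4 482.2   7.5] 0.94
t vial_mid [619.7 481.   24. ] 0.65
s 0.64 1266
t 0.78 1584
```

View pics/b_side.png

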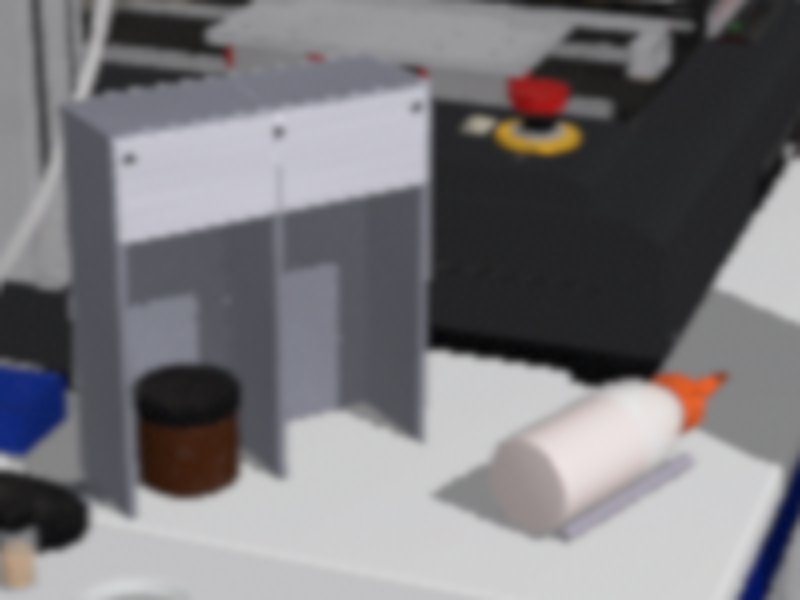

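View pics/b_top.png

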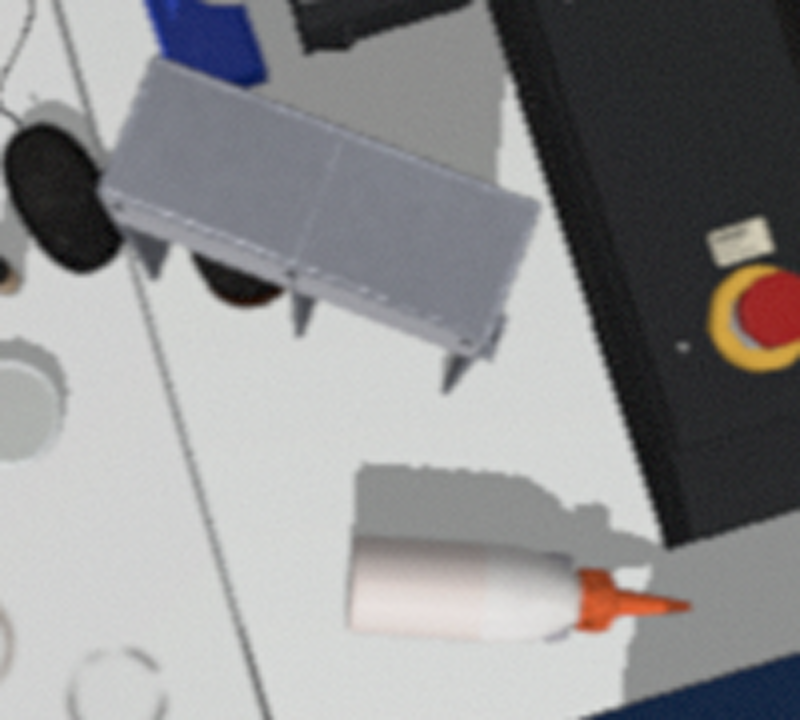

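```bash
cat > fit.py <<'E'
from h import *
np.set_printoptions(precision=1,suppress=True)
s=cams.camera("side"); t=cams.camera("top")
S=[((423,441),(-6,-49.5,0)),((281,477),(-6,49.5,0)),((133,515),(-6,148.5,0)),((112,138),(-6,151.5,236)),((431,84),(-6,-52.5,236)),((67,104),(68,151.5,236)),((124,243),(-6,145.5,172)),((424,184),(-6,-46.5,172))]
T=[((155,278),(-6,148.5,0)),((300,335),(-6,49.5,0)),((447,392),(-6,-49.5,0)),((103,190),(-6,151.5,236)),((158,59),(68,151.5,236)),((540,206),(68,-52.5,236))]
obs=[(s,(np.array(u)+.5)/4-.5+[180,130],x) for u,x in S]+[(t,(np.array(u)+.5)/4-.5+[200,90],x) for u,x in T]
def pt(q,x): c,sn=np.cos(q[2]),np.sin(q[2]); return np.array([q[0]+c*x[0]-sn*x[1],q[1]+sn*x[0]+c*x[1],x[2]])
def res(q): return np.concatenate([proj(p,pt(q,x))-u for p,u,x in obs])
def run(o):
    f=least_squares(lambda q:np.concatenate([proj(p,pt(q,x))-u for p,u,x in o]),[555,255,.3],x_scale=[1,1,.01],loss="soft_l1"); return f
for nm,o in (("both",obs),("side",obs[:8]),("top",obs[8:])):
    f=run(o); print(nm,f.x[:2],np.round(f.x[2],3)); print(f.fun.reshape(-1,2).tolist() if nm=="both" else "")
# bottle: full-silhouette points
B=(np.array([(350,583),(690,605)])+.5)/4-.5+[200,90]
print("top foot/tip",onz(t,B[0],33),onz(t,B[1],33))
B=(np.array([(724,377),(530,487)])+.5)/4-.5+[180,130]
print("side tip, foot centre",onz(s,B[0],33),onz(s,B[1],33))
E
python3 fit.py
```

```text
both [562.3 248.7] -0.414
[[0.11743695378231678, -0.30659592665730884], [0.8386424042799376, -0.12147461103555202], [0.4374773056964898, 0.25621790896013863], [-0.3757766048265978, -1.2838547162815814], [0.24695803625752433, -1.451271089199082], [-2.3464554160748037, -1.7682312378497897], [0.524257843173757, -0.44220272451610754], [-0.46349135880188896, -0.269254455675906], [0.013029523900229378, 0.5142981752685216], [-0.16675672398338293, 0.6914747066317091], [-0.5480592833041555, 0.9880371916302408], [-1.1975246893263716, 0.09719529607224331], [-0.3637767919599355, -1.7613845417019434], [1.6761281636490253, -0.13492479490969345]]
side [560.5 251. ] -0.416

top [562.8 248.1] -0.411

top foot/tip [421.8 269.9  33. ] [402.7  65.9  33. ]
side tip, foot centre [396.2  74.5  33. ] [416.1 273.3  33. ]
```

```bash
cat >> h.py <<'E'
BAY=np.array([562.,248.5,0]); YAW=-0.413
bx=np.array([np.cos(YAW),np.sin(YAW),0]); by=np.array([-np.sin(YAW),np.cos(YAW),0]); bz=np.array([0,0,1.])
def bay(x,y,z): return BAY+bx*x+by*y+bz*z
def rot(y,z): return R.from_matrix(np.column_stack([np.cross(y,z),y,z])).as_rotvec()
FOOT=np.array([420.,271,33]); TIP=np.array([401.,68,33]); D0=(TIP-FOOT)/np.linalg.norm(TIP-FOOT)
S=40.; E=21.   # grasp station from foot, TCP beyond axis
def toolrot(d,n,w,al): # approach tilted by al towards d
    y=np.cos(al)*n+np.sin(al)*d; return rot(y,w)
def lean(th,tipx,lift,SG,AL,yoff=0,s=None,e=None):
    s=S if s is None else s; e=E if e is None else e
    """pose with bottle leaning th, spout edge at tipx, foot edge lift above bench"""
    c,sn=np.cos(th),np.sin(th); a=tipx+20*c-206*sn
    d=bx*sn+bz*c; n=bx*c-bz*sn; F=bay(a,yoff,lift)-30*n
    y=np.cos(AL)*n+np.sin(AL)*d
    w=SG*np.cross(n,d)
    return F+s*d+e*y, rot(y,w)
def pick(up,SG,AL,s=None,e=None):
    s=S if s is None else s; e=E if e is None else e
    n=np.array([0,0,-1.]); w=SG*np.cross(n,D0); y=np.cos(AL)*n+np.sin(AL)*D0
    return FOOT+s*D0+e*y+[0,0,up], rot(y,w)
E
python3 - <<'E'
from h import *
np.set_printoptions(precision=2,suppress=True)
for SG in (1,-1):
  for AL in np.radians([-30,-15,0,15,30]):
    o=[manip.inverse_kinematics(*pick(u,SG,AL)) for u in (0,150)]
    l=[manip.inverse_kinematics(*lean(np.radians(t),x,8,SG,AL)) for t,x in ((60,-60),(55,40),(45,58),(33,60))]
    print(SG,np.degrees(AL)); 
    for q in o+l: print("   ",None if q is None else np.array(q))
E
```

```text
1 -29.999999999999996
    [ 0.22  0.29 -0.74  0.37  0.5  -1.22]
    [ 0.22  0.08 -0.51  0.81  0.5  -1.22]
    [ 0.73  0.35 -0.42  0.81  0.   -2.  ]
    [ 0.59  0.39 -0.34  0.79 -0.07 -2.14]
    [ 0.61  0.37 -0.4   0.67 -0.22 -2.13]
    [ 0.66  0.36 -0.49  0.48 -0.41 -2.12]
1 -14.999999999999998
    [ 0.37  0.28 -0.63  0.54  0.23 -1.1 ]
    [ 0.37  0.11 -0.39  0.95  0.23 -1.1 ]
    [ 0.87  0.31 -0.51  0.68 -0.25 -1.86]
    [ 0.71  0.34 -0.48  0.59 -0.31 -2.04]
    [ 0.73  0.35 -0.54  0.45 -0.47 -2.05]
    [ 0.77  0.39 -0.63  0.23 -0.67 -2.07]
1 0.0
    [ 0.51  0.34 -0.49  0.74  0.   -0.97]
    [ 0.51  0.19 -0.26  1.12  0.   -0.97]
    [ 1.02  0.33 -0.58  0.58 -0.52 -1.73]
    [ 0.84  0.35 -0.6   0.41 -0.58 -1.95]
    [ 0.85  0.39 -0.66  0.22 -0.74 -2.  ]
    [ 0.87  0.47 -0.76 -0.07 -0.93 -2.08]
1 14.999999999999998
    [ 0.62  0.45 -0.34  0.95 -0.2  -0.84]
    [ 0.62  0.31 -0.12  1.31 -0.2  -0.84]
    [ 1.15  0.41 -0.62  0.53 -0.79 -1.58]
    [ 0.95  0.42 -0.69  0.22 -0.85 -1.88]
    [ 0.94  0.49 -0.77 -0.05 -1.01 -1.99]
    [ 0.93  0.64 -0.88 -0.55 -1.19 -2.21]
1 29.999999999999996

[... 842 characters left out ...]
1.12  0.    2.17]
    [ 1.02  0.33 -0.58  0.58 -0.52  1.41]
    [ 0.84  0.35 -0.6   0.41 -0.58  1.19]
    [ 0.85  0.39 -0.66  0.22 -0.74  1.14]
    [ 0.87  0.47 -0.76 -0.07 -0.93  1.07]
-1 14.999999999999998
    [ 0.62  0.45 -0.34  0.95 -0.2   2.31]
    [ 0.62  0.31 -0.12  1.31 -0.2   2.31]
    [ 1.15  0.41 -0.62  0.53 -0.79  1.56]
    [ 0.95  0.42 -0.69  0.22 -0.85  1.26]
    [ 0.94  0.49 -0.77 -0.05 -1.01  1.15]
    [ 0.93  0.64 -0.88 -0.55 -1.19  0.93]
-1 29.999999999999996
    [ 0.72  0.6  -0.18  1.19 -0.35  2.45]
    [ 0.72  0.46  0.01  1.52 -0.35  2.45]
    [ 1.25  0.54 -0.62  0.57 -1.04  1.75]
    [ 1.04  0.54 -0.77  0.02 -1.12  1.29]
    [ 1.    0.66 -0.88 -0.5  -1.27  1.02]
    None
```

```bash
cat > s1.py <<'E'
from h import *
np.set_printoptions(precision=2,suppress=True)
AL=np.radians(-10); SG=-1
st=manip.state(); 
P,O=pick(130,SG,AL)
q0=np.array(st["joint_positions"]); qp=np.array(manip.inverse_kinematics(*pick(130,SG,AL)))
q1=qp.copy(); q1[1]-=0.3; q1[0]=q0[0]; q1[5]=q0[5]; q2=qp.copy(); q2[1]-=0.3
print(q0,qp,q1)
for q in (q1,q2,qp): manip.set_joints(q); s=manip.state(); print(s["time_s"],s["ee_pos"])
manip.servo_line(pick(45,SG,AL)[0],velocity=150)
save("side","c_side",(230,100,450,280),3.6); save("top","c_top",(200,120,420,300),3.6)
print(manip.state()["time_s"])
E
python3 s1.py
```

```text
[-1.26  0.24 -0.01  1.32  0.    1.57] [ 0.42  0.15 -0.38  0.96  0.15  2.09] [-1.26 -0.15 -0.38  0.96  0.15  1.57]
2.5917 [ 186.16 -434.04  286.26]
5.05 [411.81 232.06 285.29]
5.675 [417.05 234.65 142.71]
6.4917
```

View pics/c_side.png

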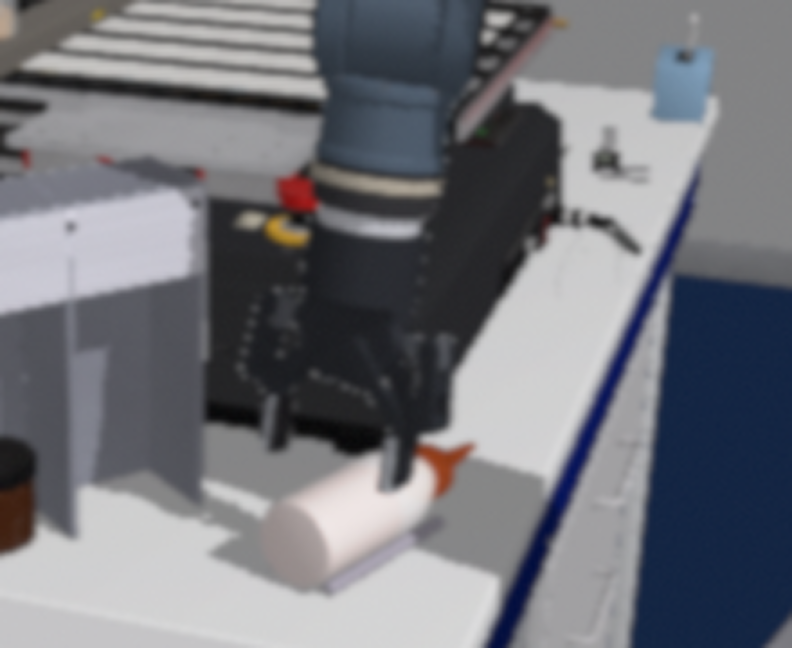

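View pics/c_top.png

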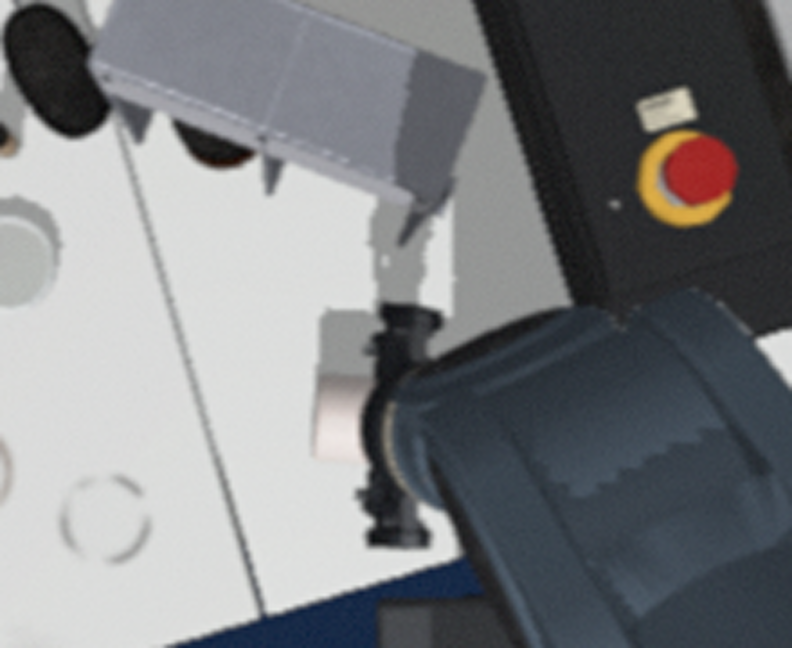

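The side view shows the open fingers on either side of the body, at (275,430) and (395,460). In the top view the finger pair, (400,320) to (400,530), is centred on the bottle axis at about row 418 within a few pixels, allowing for parallax. I'll go down and grip.

```bash
cat > s2.py <<'E'
from h import *
np.set_printoptions(precision=2,suppress=True)
AL=np.radians(-10); SG=-1
print(manip.servo_line(pick(0,SG,AL)[0],velocity=80,threshold=10))
manip.gripper_close(45)
s=manip.state(); print(s["time_s"],s["ee_pos"],s["finger_gap"],s["wrist_force"])
manip.servo_line(s["ee_pos"]+np.array([0,0,60]),velocity=100)
s=manip.state(); print(s["time_s"],s["ee_pos"],s["finger_gap"],s["wrist_force"])
save("side","d_side",(230,100,450,280),3.6); save("top","d_top",(200,120,420,300),3.6)
E
python3 s2.py
```

```text
False
7.5667 [417.55 235.06  13.22] 0.6739986295078814 [ 0.58 -1.75  5.78]
8.325 [417.17 234.9   72.8 ] 0.6702973391222408 [-0.12 -0.51 -1.56]
```

View pics/d_side.png

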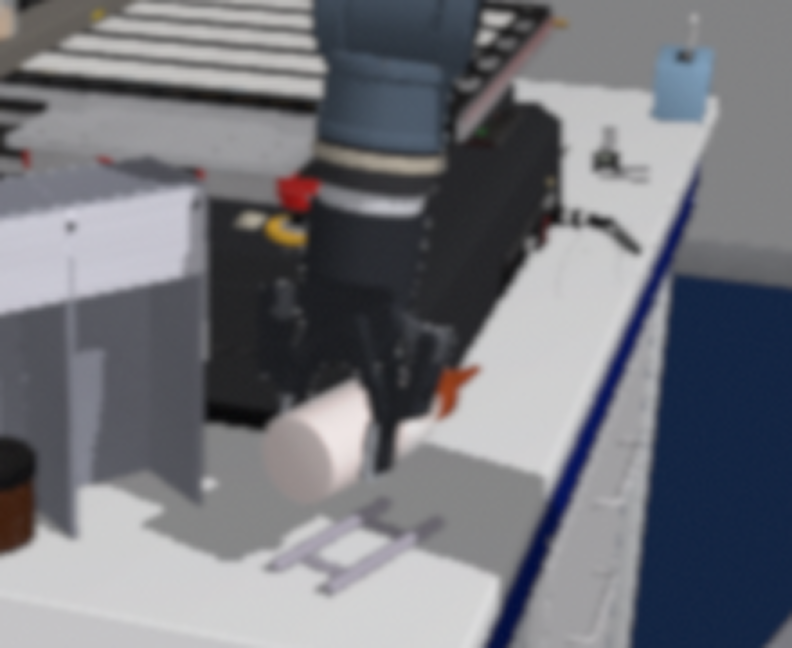

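View pics/d_top.png

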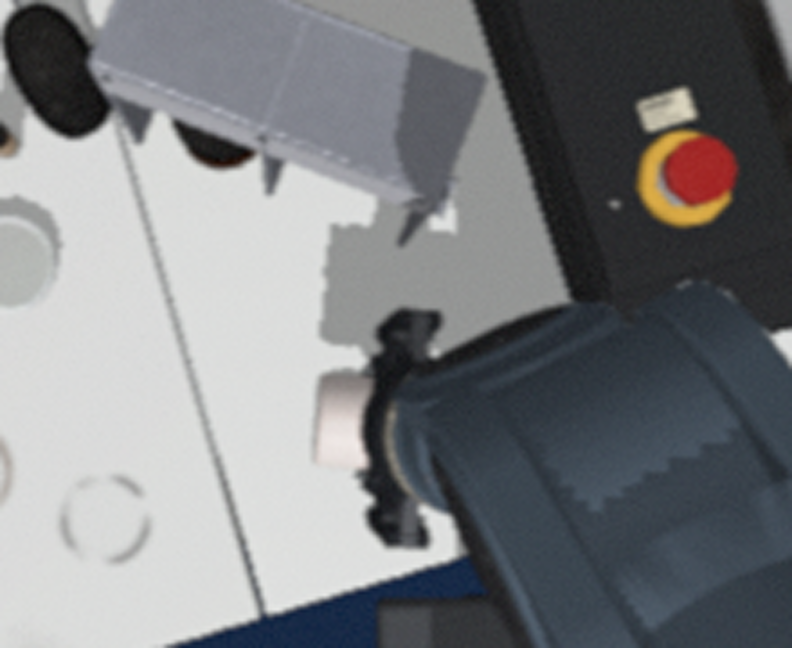

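The bottle is held clear of the rails and level. Its foot centre is at about (302,458) in the side crop and its foot edge at about (316,417) in the top crop. I'll measure the foot offset, then carry it over.

```bash
cat > s3.py <<'E'
from h import *
np.set_printoptions(precision=2,suppress=True)
AL=np.radians(-10); SG=-1
s=cams.camera("side");t=cams.camera("top")
us=(np.array((302,458))+.5)/3.6-.5+[230,100]; ut=(np.array((316,417))+.5)/3.6-.5+[200,120]
f=least_squares(lambda X:np.concatenate([proj(s,X)-us,proj(t,X)-ut]),[420,271,93]); print(f.x,f.fun)
print(onz(s,us,92),onz(t,ut,92))
tc=manip.state()["ee_pos"]; print((tc-f.x)@D0, tc-f.x)
for a,x,l in ((60,-70,60),(60,-70,20),(58,40,10)):
    q=manip.inverse_kinematics(*lean(np.radians(a),x,l,SG,AL)); print(lean(np.radians(a),x,l,SG,AL)[0],q)
E
python3 s3.py
```

```text
[420.26 269.02  92.01] [-1.15 -0.    0.65  0.96]
[418.18 267.48  92.  ] [422.46 270.42  92.  ]
34.30714012269377 [ -3.16 -34.16 -19.47]
[368.21 333.42  86.25] [ 0.94  0.24 -0.47  0.79 -0.34  1.34]
[368.21 333.42  46.25] [ 0.94  0.29 -0.53  0.68 -0.34  1.34]
[472.05 287.92  37.17] [ 0.74  0.34 -0.5   0.57 -0.35  1.12]
```

```bash
sed -i 's/^S=40.; E=21./S=38.; E=20./' h.py; cat > s4.py <<'E'
from h import *
np.set_printoptions(precision=2,suppress=True)
AL=np.radians(-10); SG=-1
s=manip.state()
manip.servo_line(s["ee_pos"]+np.array([-20,20,90]),velocity=250)
rad=np.radians
manip.move_to(*lean(rad(60),-90,130,SG,AL))
P,O=lean(rad(58),-60,15,SG,AL); manip.servo_line(P,O,velocity=150)
s=manip.state(); print(s["time_s"],s["ee_pos"],P,s["finger_gap"],s["wrist_force"])
save("side","e_side",(180,120,400,300),3.6); save("top","e_top",(200,100,420,280),3.6)
E
python3 s4.py
```

```text
10.7417 [379.16 328.8   42.64] [378.56 328.88  42.03] 0.6726986265066366 [-0.18 -0.04 -0.79]
```

View pics/e_side.png

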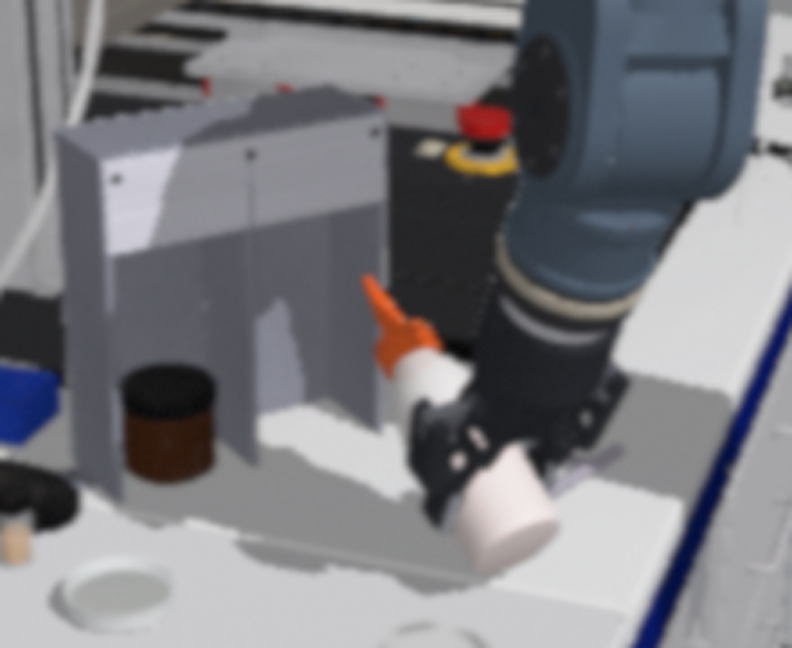

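View pics/e_top.png

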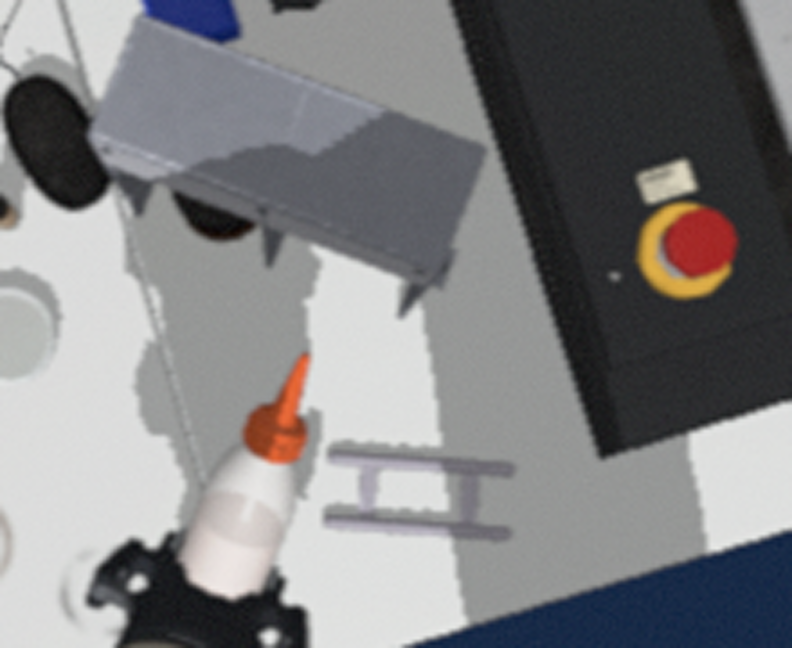

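The tilted bottle is in front of the right bay. The spout tip is at (367,279) in the side crop and (307,352) in the top crop. I'll compare that with the model.

```bash
cat > s5.py <<'E'
from h import *
np.set_printoptions(precision=1,suppress=True)
s=cams.camera("side");t=cams.camera("top")
us=(np.array((367,279))+.5)/3.6-.5+[180,120]; ut=(np.array((307,353))+.5)/3.6-.5+[200,100]
f=least_squares(lambda X:np.concatenate([proj(s,X)-us,proj(t,X)-ut]),[480,290,140])
tb=lambda X:np.array([(X-BAY)@bx,(X-BAY)@by,X[2]])
print("tip meas (bay)",tb(f.x),f.fun)
th=np.radians(58);c,sn=np.cos(th),np.sin(th); a=-60+20*c-206*sn
print("model", a-30*c+206*sn, 0, 15+30*sn+206*c, "tool",tb(manip.state()["ee_pos"]))
for n,p in(("s",s),("t",t)):
  for l in("bottle_tip","bottle_mid"):
    d=landmark_of(l,p)
    if d: print(n,l,np.round(d[0]["uv"],1),d[0]["confidence"])
print(us,ut)
E
python3 s5.py
```

```text
tip meas (bay) [-63.9  -0.3 145.7] [-0.4 -0.   0.2  0.3]
model -65.29919264233206 0 149.604811316733 tool [-200.2    0.5   42.8]
s bottle_tip [280.8 198.3] 0.59
s bottle_mid [302.9 234. ] 0.83
t bottle_mid [267.8 235.1] 0.67
[281.6 197.1] [284.9 197.7]
```

```bash
cat > s6.py <<'E'
from h import *
np.set_printoptions(precision=1,suppress=True)
AL=np.radians(-10); SG=-1; rad=np.radians
for th,x,l in ((58,42,12),(50,52,10),(42,54,8),(35,54,6)):
    P,O=lean(rad(th),x,l,SG,AL); r=manip.servo_line(P,O,velocity=90,threshold=12)
    s=manip.state(); print(th,r,s["time_s"],s["ee_pos"]-P,s["wrist_force"],s["finger_gap"])
    if r: break
save("side","f_side",(180,120,400,300),3.6); save("top","f_top",(200,100,420,280),3.6)
E
python3 s6.py
```

```text
58 False 12.425 [-0.4  0.2 -0.1] [-0.1 -0.3 -1.7] 0.6741261102853287
50 False 12.8583 [-0.8  0.4 -0.3] [ 0.2 -0.2  0.1] 0.6728113410808731
42 False 13.225 [-0.8  0.3 -0.5] [ 0.   0.8 -1.2] 0.6730043558995813
35 False 13.5667 [-0.6  0.2 -0.5] [ 1.  -0.8 -1.9] 0.6729981808830262
```

View pics/f_side.png

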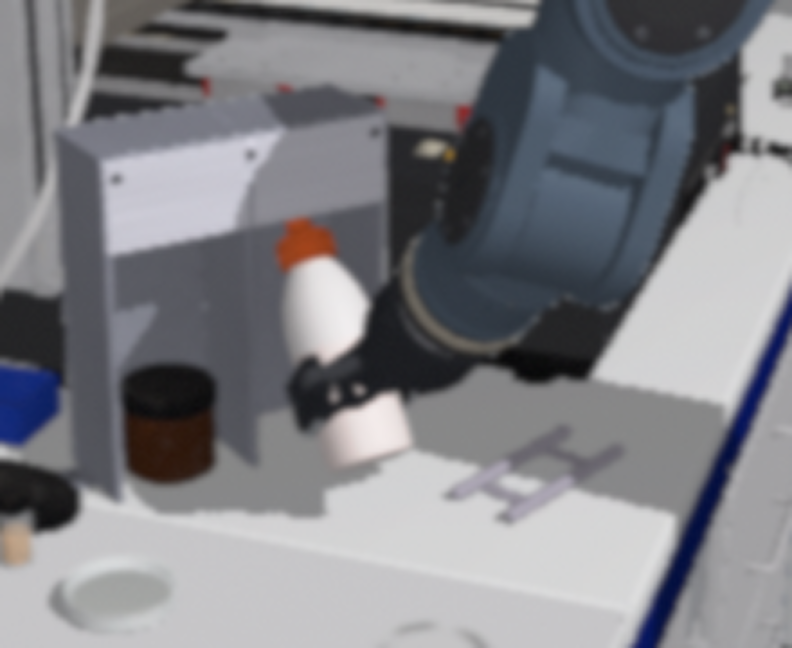

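View pics/f_top.png

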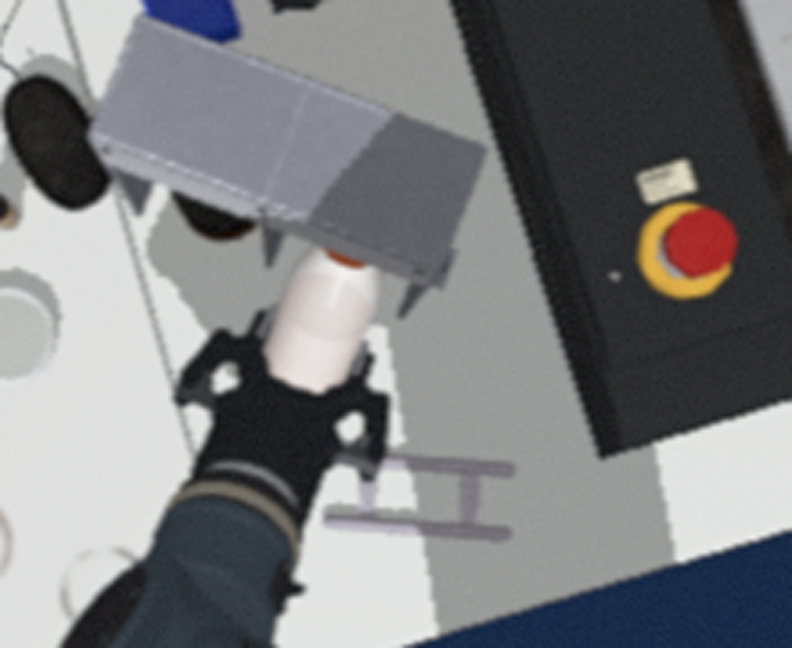

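The spout is under the fascia inside the right bay and the body is centred between the walls. Next is gentle contact with the back panel and the bench, then release.

```bash
cat > s7.py <<'E'
from h import *
np.set_printoptions(precision=1,suppress=True)
AL=np.radians(-10); SG=-1; rad=np.radians
tb=lambda X:np.array([(X-BAY)@bx,(X-BAY)@by,X[2]])
P,O=lean(rad(33),56,3,SG,AL); r=manip.servo_line(P,O,velocity=50,threshold=8)
P,O=lean(rad(33),56,-6,SG,AL); r=manip.servo_line(P,O,velocity=30,threshold=4); s=manip.state(); print("down",r,tb(s["ee_pos"]),tb(P),s["wrist_force"],s["finger_gap"])
p=s["ee_pos"]+bx*10+bz*1; r=manip.servo_line(p,O,velocity=30,threshold=5); s=manip.state(); print("fwd",r,tb(s["ee_pos"]),s["wrist_force"],s["finger_gap"],s["time_s"])
save("side","g_side",(180,120,400,300),3.6)
E
python3 s7.py
```

```text
down True [-28.7   0.8  33.3] [-29.3  -0.   28.6] [ 0.4 -0.2  5.5] 0.6695124877468803
fwd True [-22.2   0.7  33.5] [ 1.4 -0.   1.1] 0.6746916580976424 14.5417
```

View pics/g_side.png

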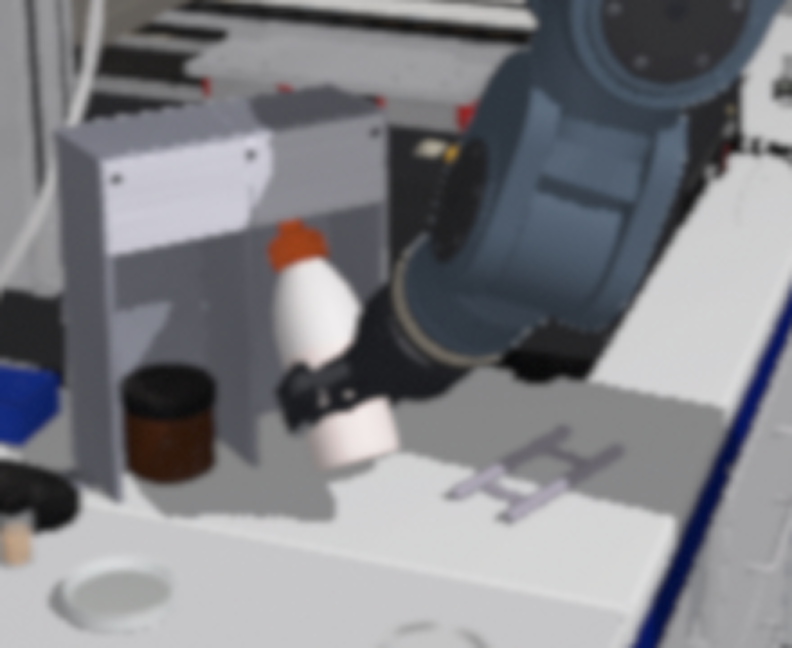

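The foot is on the bench and the spout against the back panel; both contacts came where the model predicted. The fingers are still outside the side walls (TCP at x = -22). I'll release and back off.

```bash
cat > s8.py <<'E'
from h import *
np.set_printoptions(precision=1,suppress=True)
manip.open_gripper()
s=manip.state(); y=R.from_rotvec(s["tool_rot"]).as_matrix()[:,1]; print(y,s["wrist_force"])
manip.servo_line(s["ee_pos"]-y*110,velocity=120,threshold=8)
s=manip.state(); print(s["time_s"],s["ee_pos"])
save("side","h_side",(180,120,400,300),3.6); save("top","h_top",(200,100,420,280),3.6)
E
python3 s8.py
```

```text
[ 0.7 -0.3 -0.7] [-0.4 -0.1  0.3]
16.0583 [467.4 290.2 107.9]
```

View pics/h_side.png

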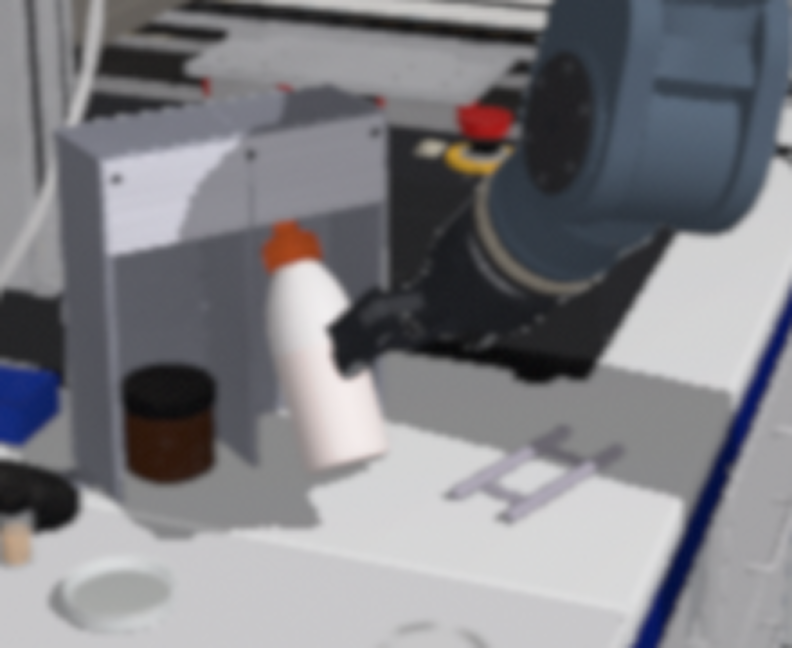

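View pics/h_top.png

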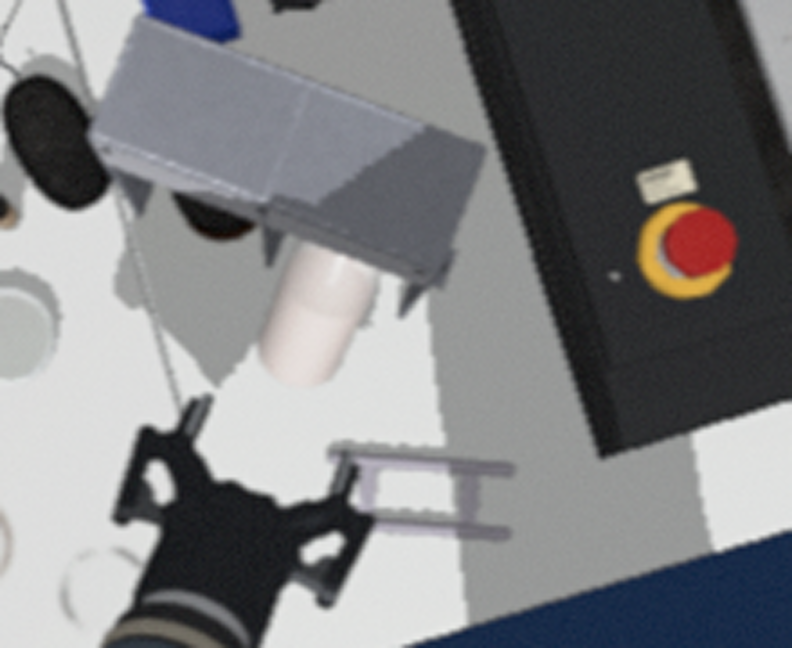

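The bottle stays leaning after release, with its spout on the back panel and its foot at (345,460) in the side crop. I'll close the fingers and push low down.

```bash
cat > s9.py <<'E'
from h import *
np.set_printoptions(precision=1,suppress=True)
tb=lambda X:np.array([(X-BAY)@bx,(X-BAY)@by,X[2]])
t=cams.camera("top"); print(np.array([(proj(t,bay(*x))-[200,100]+.5)*3.6-.5 for x in ((-80,0,33),(-80+1,30,30),(-79,-30,30))]))
Y=0
print(tb(manip.state()["ee_pos"]))
manip.gripper_close(45)
manip.servo_line(bay(-100,Y,60),velocity=150,threshold=8)
manip.servo_line(bay(-90,Y,45),velocity=80,threshold=8)
for x,z in ((-60,45),(-38,42)):
    r=manip.servo_line(bay(x,Y,z),velocity=40,threshold=15); s=manip.state(); print(r,tb(s["ee_pos"]),s["wrist_force"],s["time_s"])
    if r: break
save("side","i_side",(180,120,400,300),3.6); save("top","i_top",(200,100,420,280),3.6)
E
python3 s9.py
```

```text
[[296.  389.5]
 [255.4 371.8]
 [337.7 405. ]]
[-103.3    0.1  107.7]
False [-59.9  -0.1  45. ] [ 0.6 -0.6  0.9] 18.725
False [-37.8  -0.2  42. ] [ 0.3 -0.2 -0.6] 19.4333
```

View pics/i_side.png

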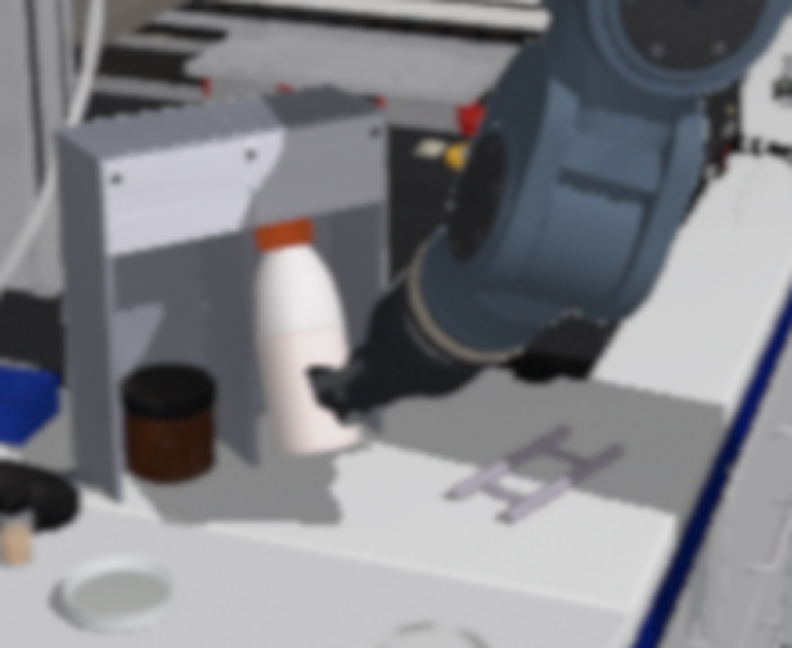

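View pics/i_top.png

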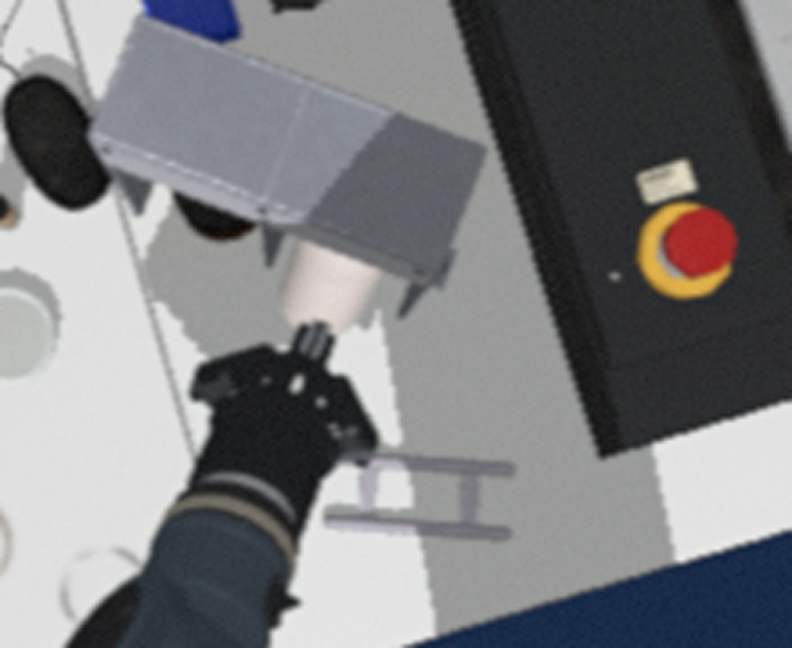

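The foot has slid in. The bottle now leans about 15–20° and the fingertips are central on it, at (316,330) in the top crop. I'll continue.

```bash
cat > s10.py <<'E'
from h import *
np.set_printoptions(precision=1,suppress=True)
tb=lambda X:np.array([(X-BAY)@bx,(X-BAY)@by,X[2]])
Y=0
for x,z,v,th in ((-15,38,40,15),(-4,36,30,12),(6,36,15,8)):
    r=manip.servo_line(bay(x,Y,z),velocity=v,threshold=th); s=manip.state(); print(r,tb(s["ee_pos"]),s["wrist_force"],s["time_s"])
    if r: break
save("side","j_side",(180,120,400,300),3.6); save("top","j_top",(200,100,420,280),3.6)
E
python3 s10.py
```

```text
False [-14.8  -0.2  38. ] [-0.8 -0.5 -0.4] 20.2667
False [-3.7 -0.1 36.1] [ 0.   0.9 -0.9] 20.7917
True [-1.9 -0.1 35.2] [-3.2  2.   3.7] 21.1583
```

View pics/j_side.png

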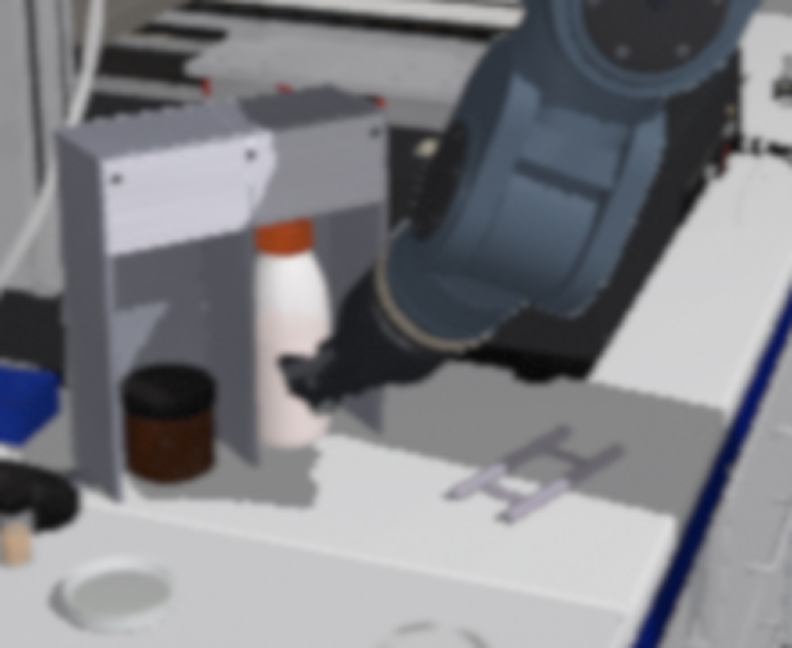

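View pics/j_top.png

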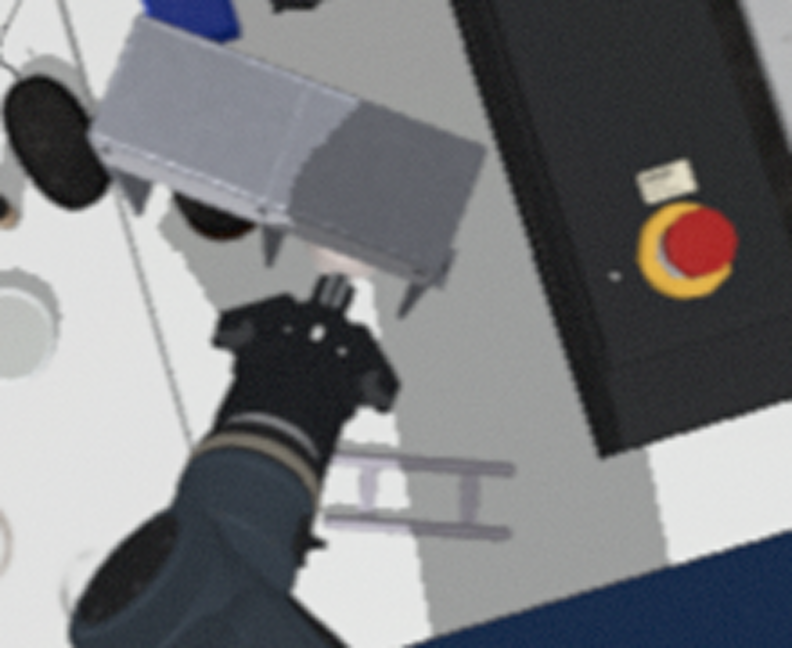

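Pushing stopped at the expected depth with a contact force of about 8 N, and the bottle looks upright. I'll back off and inspect.

```bash
cat > s11.py <<'E'
from h import *
np.set_printoptions(precision=1,suppress=True)
s=manip.state()["ee_pos"]
manip.servo_line(s-bx*40,velocity=60)
s=manip.state()["ee_pos"]
manip.servo_line(s-bx*130+bz*120,velocity=200)
print(manip.state()["time_s"],manip.state()["ee_pos"])
s=save("side","k_side",(200,140,320,260),5); t=save("top","k_top",(220,110,380,230),5)
for n,p in(("s",s),("t",t)):
  for l in("bottle_tip","bottle_mid","jar_mid","dish_mid","vial_mid","lintel"):
    d=landmark_of(l,p)
    if d: print(n,l,np.round(d[0]["uv"],1),round(d[0]["confidence"],2))
for X in ((32,0,0),(32,0,145),(32,30,70),(32,-30,70),(2,0,0)): print(X,(proj(s,bay(*X))-[200,140]+.5)*5-.5,(proj(t,bay(*X))-[220,110]+.5)*5-.5)
E
python3 s11.py
```

```text
23.1083 [404.8 317.2 154.8]
s bottle_mid [257.  204.7] 0.87
s jar_mid [225.3 237.8] 0.59
s dish_mid [215.3 287.1] 0.59
s vial_mid [184.1 268. ] 0.78
t bottle_tip [201.3 156.8] 0.59
t bottle_mid [298.3 160.6] 0.57
t jar_mid [260.9 150.4] 0.48
t dish_mid [203.1 192.7] 0.87
t vial_mid [200.6 158.2] 0.67
t lintel [296.  167.9] 0.95
(32, 0, 0) [307.6 492.8] [393.3 290.2]
(32, 0, 145) [305.2 224.5] [409.7 236.9]
(32, 30, 70) [252.9 378.5] [341.5 243.1]
(32, -30, 70) [358.9 354.1] [459.9 290.1]
(2, 0, 0) [336.9 516. ] [371.4 344.7]
```

View pics/k_side.png

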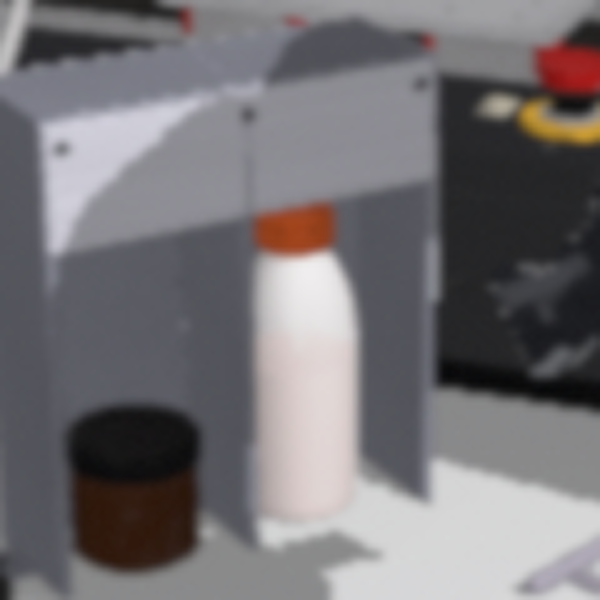

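View pics/k_top.png

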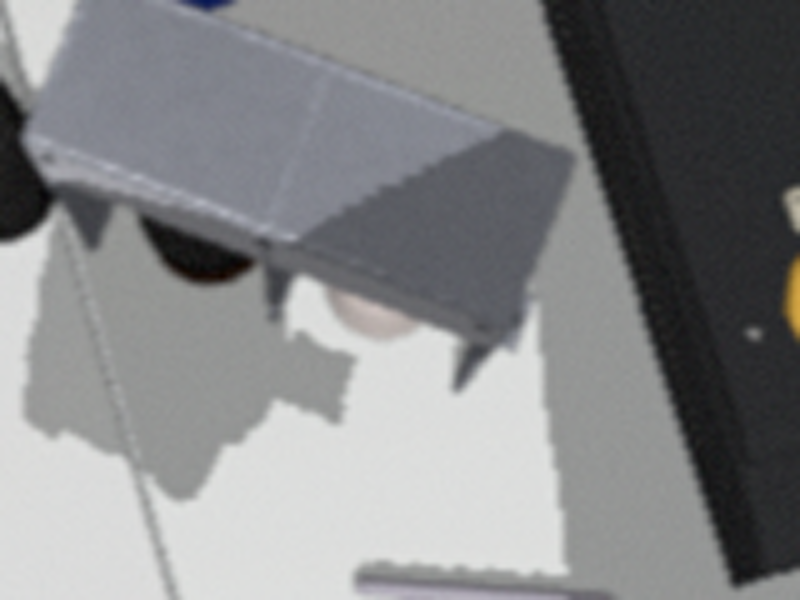

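The bottle stands upright in the right bay: its right edge is vertical at column 357 and its foot is at about row 519. The jar is in the left bay. I'll check the foot depth numerically.

```bash
cat > s12.py <<'E'
from h import *
np.set_printoptions(precision=1,suppress=True)
s=cams.camera("side");t=cams.camera("top")
a=np.linspace(0,2*np.pi,73)
def ext(x,y):
    c=lambda p,o,z:np.array([(proj(p,bay(x+30*np.cos(k),y+30*np.sin(k),z))-o+.5)*5-.5 for k in a])
    S0=c(s,[200,140],0); S1=c(s,[200,140],100); 
    T=np.vstack([c(t,[220,110],z) for z in(0,72,140)])
    return S0[:,1].max(),S0[:,0].max(),S1[:,0].max(),T[:,1].max(),
for x in (32,28,24,20):
  for y in(0,5): print(x,y,np.array(ext(x,y)))
E
python3 s12.py
python3 - <<'E'
import cv2
im=cv2.imread('pics/k_side.png')
for c in (290,305,320): print(c,[im[r,c].tolist() for r in range(495,540,6)])
im=cv2.imread('pics/k_top.png')
for c in (370,385): print(c,[im[r,c].tolist() for r in range(310,350,5)])
E
```

```text
32 0 [519.8 366.9 367.1 348.9]
32 5 [522.1 358.3 358.3 345.2]
28 0 [523.  370.9 371.2 356.2]
28 5 [525.3 362.3 362.4 352.5]
24 0 [526.2 374.9 375.3 363.5]
24 5 [528.5 366.3 366.5 359.8]
20 0 [529.4 378.9 379.4 370.8]
20 5 [531.7 370.3 370.6 367.1]
290 [[193, 194, 207], [192, 194, 206], [190, 191, 204], [184, 186, 197], [184, 184, 191], [198, 198, 199], [211, 209, 209], [198, 198, 197]]
305 [[204, 206, 218], [203, 205, 218], [201, 203, 216], [196, 197, 209], [193, 195, 202], [203, 203, 204], [207, 206, 206], [185, 185, 185]]
320 [[210, 212, 222], [209, 211, 222], [205, 207, 219], [199, 200, 211], [200, 201, 206], [209, 209, 210], [199, 199, 199], [164, 164, 163]]
370 [[187, 189, 201], [179, 182, 192], [172, 176, 185], [170, 173, 184], [169, 171, 181], [180, 182, 188], [203, 205, 205], [219, 220, 218]]
385 [[167, 168, 176], [183, 186, 196], [178, 182, 191], [173, 177, 186], [170, 175, 183], [173, 178, 184], [192, 194, 196], [211, 213, 211]]
```

```bash
python3 -c "
from cell import close_job
print(close_job())"
```

```text
the job is handed in; nothing more can be done
None
```

The squeeze bottle is standing upright in the right-hand bay, released, and I handed the job in at about 23 s of the 58 s allowed.

**What I did:** I gripped the bottle near its foot and put it in spout first under the fascia, tilted about 58° from upright. I then raised it to a 33° lean, set it against the bench and back panel, and let go. It stayed leaning, so I slid its foot in with the closed fingers at 35 to 45 mm above the bench until it met the back panel, stopping at about 8 N.

**Last checks:**
- **Bottle position:** Both views fit a bottle centre about 32 mm behind the fascia's inner face and about 5 mm left of mid-bay. That puts its front face about 2 mm inside the fascia's inner face. In the side view its visible edge is vertical.
- **Other things:** The jar, dish and vial are within about 2 pixels of where they started.
- **Robot:** The gripper is well clear of everything.
- **Failed or disagreeing:** In the last pictures the spout tip was hidden behind the fascia. The network's only tip report was a stray point nowhere near the bottle, so I ignored it. My position estimates from the two cameras differed by a few millimetres throughout.

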